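Square up a hive frame corner

TASK

Pick up the braced aluminium square by its wooden grip, set it flat on the board inside the hive frame, and slide it flat under the steel strap into the strapped corner until one outer face bears on the top bar and the other on the end bar. Keep hold of the grip and keep pressing it into the corner: finish while holding it there, square and flat, against both bars. Leave everything else on the bench alone.

Things in the scene. Friction and masses are not known exactly. Their poses are not given: they have to be found in the camera images.
- square: Loose L-shaped aluminium square lying flat, 0.2-0.35 kg: two legs 120 long, 12 wide, 20 mm tall, an 8 mm diagonal brace (top at 16 mm) between them with an upright wooden grip block on its middle. Origin at underside level below the grip's middle. The outer faces are the planes x = +47.5 and y = +47.5 mm, each running from +47.5 to -72.5 mm along the other axis; z up.
- square_grip (a point): Centre of the square's wooden grip block, 23 mm above the square's underside; axes as the square. The block is 16 mm thick along the diagonal between +x and +y (pinch it in that direction), 50 mm long across it, its top 42 mm and its foot 4 mm above the underside. The heel lies 67 mm away along that diagonal.
- heel (a point): The square's outer corner, at the underside: 47.5, 47.5, 0 mm from the origin of the square; same axes as the square.
- corner (a point): Strapped inner corner of the hive frame, at board-top level (12 mm above the bench). +x points into the end bar, +y into the top bar, z up; the frame's inside (240 mm along x by 190 mm along y, clear but for the nail box at its far -x end) lies towards -x, -y. The square is home when its heel is here and its x, y axes lie along these.
- top_bar: Top bar of the hive frame: fixed wooden bar 296 mm long (along its x), 20 mm thick (y), 26 mm tall, on the board, its ends sticking out past the frame. Origin at the centre of its underside; its inner face lies 10 mm towards -y. Rigidly fixed, like the other bars; planed and waxed, so the square slides easily on bars and board (friction about 0.25).
- end_bar: End bar of the hive frame at the strapped corner: fixed wooden bar 190 mm long (along its y), 12 mm thick (x), 26 mm tall, on the board. Origin at the centre of its underside; its inner face lies 6 mm towards -x.
- strap: Fixed steel strap 82 x 20 x 4 mm lying diagonally across the corner on top of the two bars: underside 26 mm above the board (6 mm over the square's legs when they lie on the board), top with screw heads 33 mm. It covers 10 to 30 mm from the corner along the diagonal. Origin mid-underside; axes as the frame.
- board: Fixed plywood assembly board 310 x 250 x 12 mm, carrying the frame; origin at the centre of its underside, on the bench; axes are the frame's. The strapped corner is at +120, +95, +12 mm.
- hammer: Bystander: hammer. Origin on its underside.
- hive_tool: Bystander: flat steel hive tool about 230 mm long, lying on the bench. Origin on its underside.
- nail_box: Bystander: small open cardboard box 50 x 70 x 22 mm, lying inside the frame at the end away from the strapped corner. Origin at the centre of its underside.
- glue: Bystander: upright white bottle, 56 mm across and 150 mm tall. Origin at the centre of its underside.
- spare_bar: Bystander: loose wooden bar 220 x 24 x 10 mm on the bench. Origin at the centre of its underside.
- staple_tin: Bystander: steel cup 66 mm across, 45 mm tall. Origin at the centre of its underside.
- pencil: Bystander: pencil about 160 mm long on the bench. Origin on its underside.

How it is judged:
By the outcome, as a careful person would: the job done as asked, in the order asked, and still so for the second after the job is handed in, while the arm keeps its last pose, push and grip.
It also fails if it takes over 48 s, if anything falls off the work surface, if the arm or the gripper's body presses on something with over 40 N, if the wrist force passes 120 N, or if a joint passes its speed limit or range.

ROBOT

A 6-joint arm with a two-finger parallel gripper is mounted at the origin on the work surface. World frame = base frame: x ahead of the robot, y to its left, z up, the work surface at z = 0. Lengths are in mm, angles in rad, forces in N, time in s.
With the tool pointing down it reaches from about 400 to 925 mm from the base axis. Payload 12.5 kg.
Tool frame: the origin (TCP) lies midway between the tips of the shut fingers; the grasp point (between the pads) lies 19 mm behind it; z points along the fingers, y is the line along which they close (so a half turn about z gives the same grasp; the last joint's range is limited). The gripper opens to 95 mm and grips with 3 to 60 N. Pads are 20 mm wide; open, the fingers measure 119 mm over their backs; the gripper's body (75 mm by 180 mm) begins 59 mm behind the grasp point.
Start: joints at [-1.32, 0.491, 1.559, -0, 1.092, -0.106], TCP at [218.322, -585.647, 214.661] pointing down, gripper open.
Joint ranges: [-3.1, 3.1], [-0.84, 2.19], [0.05, 2.79], [-1.13, 4.28], [0.06, 2.93], [-2.69, 2.69]. Speed limits (rad/s): [2.22, 2.22, 2.79, 3.14, 3.14, 3.14].

INTERFACE

Orientations are given as [roll, pitch, yaw] about the fixed x, y, z axes, in that order (R = Rz(yaw) Ry(pitch) Rx(roll)).
In Python, from cell import state, read_camera, camera_info, env gives the robot as it stands.
- The arm moves only by the tool move_arm, never from a script. Its argument "commands" is a list of rows, each a list of 3 entries, a list of its own where there are three numbers: the shift along the world's x, y, z in cm, then the turn, a rotation vector about the world's x, y, z in degrees, then the opening, from 0 (shut) to 1 (fully open). A call has 1 to 10 rows; each row shifts and turns the commanded pose from where the row before left it; what a row does not reach is not made up. A row lasts 1/10 s, in which the tool goes at most 50 mm and 8.59 degrees, less where a joint would pass 70% of its speed; a pose out of reach is approached as far as the arm can. A call with a gripper value outside its range is refused whole. The fingers move at their own pace and stop on an object; the grip force is fixed at half the most. Time passes only in rows, so rows that do not move let the fingers close. It gives the time, the measured TCP pose, the force, the opening and the grip force at its end, in the units of the state.
- state(): the state, without advancing time (a new reading comes with each control period).
- read_camera(name): name is "scene" or "top"; returns the picture (420x560x3 uint8, blue, green, red); there is no depth.
- camera_info(name): a dict with "K" (3x3 intrinsics, pixels), "cam_to_world" (4x4, takes a point from camera to world coordinates). Camera axes: x right, y down, z forward; pixel columns grow to the right and rows downward; lengths in mm; the calibration is good to about 2 mm. A picture is of the moment at which its call begins. camera_info takes no time and is no camera call.
- env.job_done(): hands the job in; it is judged then, once.
The state is a dict: "t": time; "joints": joint angles; "qvel": joint speeds; "tau": joint torques, N m; "eef_pos": TCP position; "tcp_rot": TCP orientation; "ft_force": force on the tool from outside, world axes, zero at the start; "moment": the same for the moment, N m; "opening": opening from 0.0 (shut) to 1.0 (fully open); "grip_force": force on a finger pad.
Only numpy, scipy, OpenCV 4.12 (cv2) and the standard library are available. Lean on these libraries where they do the work, as an engineer would, in place of code of your own. Each camera call takes 0.05 s, during which the arm holds its last target. There are 200 camera calls.

## Working session

There is one attempt and no reset: what is moved stays moved. The work goes in short steps, Python scripts to look and compute and a tool call to move; the robot and the scene stay as the last step left them, time stands still between calls to the robot, and variables do not carry over. Pictures are saved under pics/ and viewed, at most 10 in all, crops included, and the job is handed in when it is done.

Besides the shell and the picture viewer there is one more tool, called after "Request:" as name([rows], argument=value, ...), one row to a line, values as JSON. move_arm: Moves the arm, as the interface text tells. Its arguments: {"type":"object","properties":{"commands":{"type":"array"}},"required":["commands"]}

```bash
mkdir -p pics; ls
python3 - <<'E'
from cell import *
import cv2
for n in("top","scene"):
    im=read_camera(n);cv2.imwrite(f"pics/{n}0.png",im)
    i=camera_info(n);print(n,i["K"],i["cam_to_world"])
print(state())
E
```

```text
pics
top [[521.33531073   0.         289.05360306]
 [  0.         521.33531073 209.56913565]
 [  0.           0.           1.        ]] [[-1.26620746e-02 -9.89576953e-01  1.43447295e-01  3.32659116e+02]
 [-9.99919833e-01  1.25296210e-02 -1.82670136e-03 -3.08191967e+01]
 [ 1.03213176e-05 -1.43458925e-01 -9.89656272e-01  1.71966798e+03]
 [ 0.00000000e+00  0.00000000e+00  0.00000000e+00  1.00000000e+00]]
scene [[381.47271345   0.         273.02889188]
 [  0.         381.47271345 212.1738792 ]
 [  0.           0.           1.        ]] [[-2.17502878e-01  8.23929832e-01 -5.23289720e-01  1.23086368e+03]
 [ 9.75990210e-01  1.89985905e-01 -1.06529180e-01  1.19180630e+02]
 [ 1.16451012e-02 -5.33896047e-01 -8.45469930e-01  1.10036129e+03]
 [ 0.00000000e+00  0.00000000e+00  0.00000000e+00  1.00000000e+00]]
{'t': 0.1, 'joints': array([-1.31959499e+00,  4.91459302e-01,  1.55939339e+00,  2.87221849e-05,
        1.09170180e+00, -1.05577270e-01]), 'qvel': array([-0.00282059, -0.00233624, -0.00165492,  0.00084957, -0.00130993,
        0.00011218]), 'tau': array([ 2.73217105e-03, -6.13621259e+01, -2.58605289e+01,  6.93262601e-02,
        4.69834835e-02, -6.83940652e-05]), 'eef_pos': array([ 218.2726768 , -585.41438633,  214.14334134]), 'tcp_rot': array([-3.14063885e+00, -1.26693842e-04,  3.56765299e-01]), 'ft_force': array([-0.55480396,  0.69783216, -0.19561537]), 'moment': array([ 0.00771131, -0.0158047 ,  0.03065916]), 'grip_force': 0.0, 'opening': 1.0043217389781616}
```

View pics/top0.png

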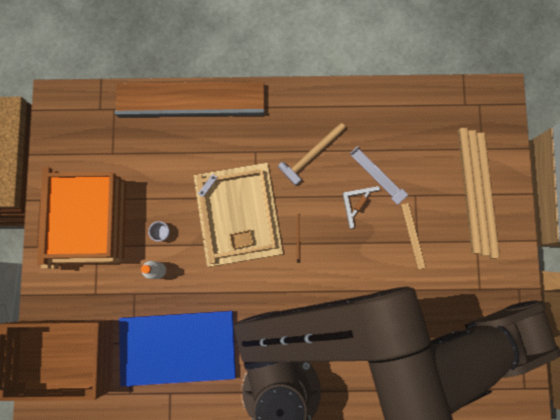

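View pics/scene0.png

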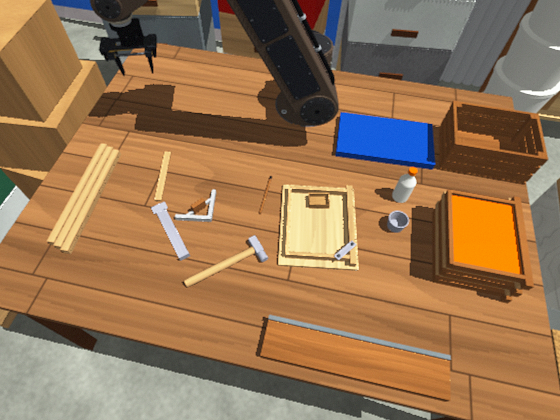

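The top view shows the square with its heel at about (347,192) and legs to (378,188) and (352,226). The strap is at (207,186), so the frame's +x points up the image and +y left. I'll zoom in for the details.

Run:
```python
import cv2,numpy as np
t=cv2.imread("pics/top0.png");s=cv2.imread("pics/scene0.png")
def c(im,x,y,w,h,k):return cv2.resize(im[y:y+h,x:x+w],None,fx=k,fy=k,interpolation=cv2.INTER_CUBIC)
a=np.hstack([c(t,335,175,50,60,8),c(s,165,180,60,50,8)[:400,:400].copy() if 0 else cv2.copyMakeBorder(c(s,170,180,50,50,8),0,80,0,0,0)])
cv2.imwrite("pics/sq.png",a)
b=np.hstack([c(t,188,155,100,120,4),c(s,270,175,95,120,4)])
cv2.imwrite("pics/fr.png",b);print(a.shape,b.shape)
```

```text
(480, 800, 3) (480, 780, 3)
```

View pics/sq.png

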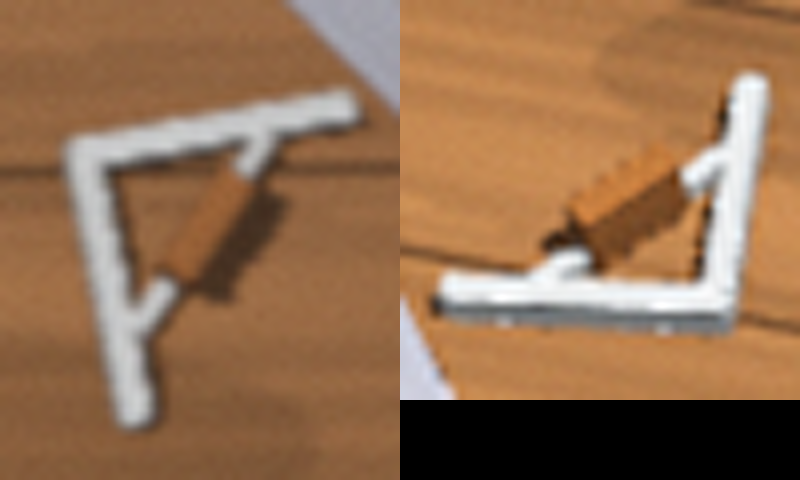

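View pics/fr.png

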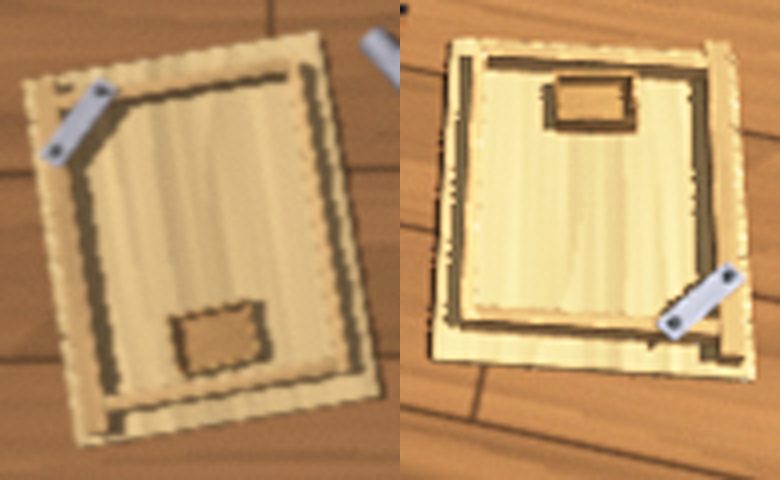

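```bash
cat > h.py <<'E'
import cv2,numpy as np
from cell import *
def cast(n,uv,z):
    i=camera_info(n);K=i["K"];T=np.array(i["cam_to_world"])
    d=np.c_[np.asarray(uv,float),np.ones(len(uv))]@np.linalg.inv(K).T@T[:3,:3].T
    return (T[:3,3]+d*((z-T[2,3])/d[:,2])[:,None])[:,:2]
def rect(n,im,box,f,z,k=6):
    x,y,w,h=box
    c=cv2.resize(im[y:y+h,x:x+w],None,fx=k,fy=k,interpolation=cv2.INTER_CUBIC)
    m=f(c.astype(int),cv2.cvtColor(c,cv2.COLOR_BGR2HSV)).astype(np.uint8)
    cs=cv2.findContours(m,0,cv2.CHAIN_APPROX_NONE)[0]
    g=max(cs,key=cv2.contourArea)[:,0]
    p=cast(n,(g+.5)/k-.5+[x,y],z)
    return cv2.minAreaRect(p.astype(np.float32)),p
white=lambda c,h:(h[...,1]<60)&(h[...,2]>150)
E
python3 - <<'E'
from h import *
t=cv2.imread("pics/top0.png");s=cv2.imread("pics/scene0.png")
for th in(140,170):
    w=lambda c,h:(h[...,1]<60)&(h[...,2]>th)
    for n,im,b in(("top",t,(338,180,46,52)),("scene",s,(172,185,46,40))):
        r,p=rect(n,im,b,w,20);print("sq",n,th,np.round(r[0],1),np.round(r[1],1),round(r[2],2))
    for n,im,b in(("top",t,(195,170,26,32)),("scene",s,(330,235,28,28))):
        r,p=rect(n,im,b,lambda c,h:(h[...,1]<50)&(h[...,2]>th-20),42);print("strap",n,np.round(r[0],1),np.round(r[1],1),round(r[2],2))
# colors board vs bench
hs=cv2.cvtColor(t,cv2.COLOR_BGR2HSV);print("bench",hs[200,188],hs[250,190],"board",hs[166,240],hs[200,235],"bar",hs[220,200], "grip",hs[203,361])
for th in(150,165,180):
    for n,im,b in(("top",t,(186,153,102,122)),("scene",s,(270,175,95,110))):
        r,p=rect(n,im,b,lambda c,h:c[...,1]>th-25,12);print("board",n,th,np.round(r[0],1),np.round(r[1],1),round(r[2],2))
E
```

```text
sq top 140 [ 586.1 -281.4] [122.3 124.5] 9.75
sq scene 140 [ 584.5 -280.3] [125.  124.4] 9.18
strap top [660.5 233.4] [23.2 82. ] 53.81
strap scene [659.8 232.2] [23. 84.] 53.94
sq top 170 [ 608.2 -250.5] [ 87.3 164.3] 54.13
sq scene 170 [ 584.2 -281.1] [122.4 124.6] 10.09
strap top [660.7 233.5] [20.7 82. ] 53.98
strap scene [659.6 232.4] [22.3 83.6] 53.93
bench [ 13 139 138] [ 14 144 152] board [ 13 129 168] [ 19 104 208] bar [ 17 113 191] grip [ 12 159 148]
board top 150 [568.9 138.4] [314.5 254.5] 8.87
board scene 150 [568.7 148.3] [419.  342.4] 12.84
board top 165 [569.  138.4] [312.6 251.9] 8.93
board scene 165 [571.2 138. ] [428.7 288.2] 15.2
board top 180 [569.2 138. ] [310.3 250.2] 9.08
board scene 180 [561.  136.4] [328.2 253. ] 8.86
```

Run:
```python
from h import *
print(cast("top",[(360.6,203.5)],42),cast("scene",[(198.1,204.4)],42))
t=cv2.imread("pics/top0.png")
```

```text
[[ 592.8540994  -267.18787891]] [[ 601.87678066 -262.87794085]]
```

Request:
move_arm([
  [[2.5, 2.1, 0], [0, 0, 8.3], 0.4],
  [[2.5, 2.1, 0], [0, 0, 8.3], 0.4],
  [[2.5, 2.1, 0], [0, 0, 8.3], 0.4],
  [[2.5, 2.1, 0], [0, 0, 8.3], 0.4],
  [[2.5, 2.1, 0], [0, 0, 8.3], 0.4],
  [[2.5, 2.1, 0], [0, 0, 8.3], 0.4],
  [[2.5, 2.1, 0], [0, 0, 8.3], 0.4],
  [[2.5, 2.1, 0], [0, 0, 8.3], 0.4],
  [[2.5, 2.1, 0], [0, 0, 8.3], 0.4],
  [[2.5, 2.1, 0], [0, 0, 8.3], 0.4],
])

```text
t: 1.1
eef_pos: [469.2, -374.6, 214.4]
tcp_rot: [-3.141, -0.0, 1.811]
ft_force: [0.0, -0.3, 0.7]
opening: 0.401
grip_force: 0.0
```

Request:
move_arm([
  [[2.5, 2.1, 0], [0, 0, 8.3], 0.4],
  [[2.5, 2.1, 0], [0, 0, 8.3], 0.4],
  [[2.5, 2.1, 0], [0, 0, 8.3], 0.4],
  [[2.5, 2.1, -2], [0, 0, 8.3], 0.4],
  [[2.5, 2.1, -3], [0, 0, 8.3], 0.4],
  [[0, 0, -3], [0, 0, 0], 0.4],
  [[0, 0, -2], [0, 0, 0], 0.4],
  [[0, 0, 0], [0, 0, 0], 0.4],
  [[0, 0, 0], [0, 0, 0], 0.4],
])

```text
t: 2.0
eef_pos: [593.4, -270.8, 114.9]
tcp_rot: [3.142, -0.0, 2.53]
ft_force: [-0.2, -0.7, 0.1]
opening: 0.402
grip_force: 0.0
```

Request:
move_arm([
  [[0.2, 0.4, -2.5], [0, 0, -0.3], 0.4],
  [[0, 0, -2.5], [0, 0, 0], 0.4],
  [[0, 0, 0], [0, 0, 0], 0.4],
  [[0, 0, 0], [0, 0, 0], 0.4],
])

```text
t: 2.4
eef_pos: [595.7, -267.2, 66.1]
tcp_rot: [3.141, 0.001, 2.524]
ft_force: [0.2, 0.2, 0.3]
opening: 0.4
grip_force: 0.0
```

Run:
```python
from h import *
t=read_camera("top");s=read_camera("scene")
def c(im,x,y,w,h,k):return cv2.resize(im[y:y+h,x:x+w],None,fx=k,fy=k,interpolation=cv2.INTER_CUBIC)
cv2.imwrite("pics/pre.png",np.hstack([c(t,330,165,66,80,6),c(s,165,160,66,80,6)]))
print(state()["eef_pos"])
```

```text
[ 596.02825725 -267.26757974   66.65973898]
```

View pics/pre.png

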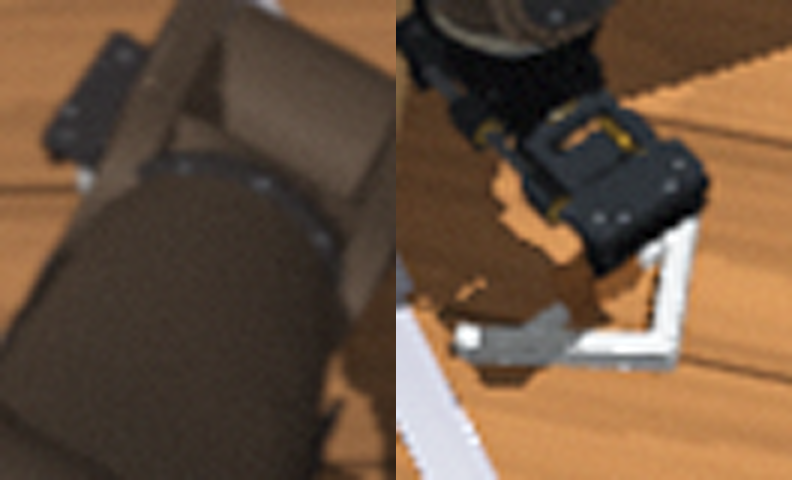

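The arm hides the grip from both cameras, but the clearance is well above the measurement error. I'm descending.

Request:
move_arm([
  [[0, 0, -1.5], [0, 0, 0], 0.4],
  [[0, 0, -1.5], [0, 0, 0], 0.4],
  [[0, 0, -1.0], [0, 0, 0], 0.4],
  [[0, 0, -0.9], [0, 0, 0], 0.4],
  [[0, 0, -0.9], [0, 0, 0], 0.4],
  [[0, 0, 0], [0, 0, 0], 0.4],
  [[0, 0, 0], [0, 0, 0], 0.4],
])

```text
t: 3.2
eef_pos: [595.4, -266.7, 6.5]
tcp_rot: [3.142, -0.0, 2.524]
ft_force: [-0.2, -0.6, 0.1]
opening: 0.402
grip_force: 0.0
```

Request:
move_arm([
  [[0, 0, 0], [0, 0, 0], 0.1],
  [[0, 0, 0], [0, 0, 0], 0.0],
  [[0, 0, 0], [0, 0, 0], 0.0],
  [[0, 0, 0], [0, 0, 0], 0.0],
  [[0, 0, 0], [0, 0, 0], 0.0],
  [[0, 0, 0], [0, 0, 0], 0.0],
])

```text
t: 3.8
eef_pos: [595.4, -266.7, 7.0]
tcp_rot: [3.141, 0.0, 2.525]
ft_force: [-1.2, 1.4, 3.9]
opening: 0.166
grip_force: 30.0
```

Request:
move_arm([
  [[0, 0, 1], [0, 0, 0], 0],
  [[0, 0, 2], [0, 0, 0], 0],
  [[0, 0, 3], [0, 0, 0], 0],
  [[0, 0, 3], [0, 0, -0.7], 0],
  [[0, 2.5, 0], [0, 0, 0], 0],
  [[0, 4, 0], [0, 0, 0], 0],
  [[0, 4, 0], [0, 0, 0], 0],
  [[0, 4, 0], [0, 0, 0], 0],
  [[0, 4, 0], [0, 0, 0], 0],
  [[0, 4, 0], [0, 0, 0], 0],
])

```text
t: 4.8
eef_pos: [594.9, -40.1, 97.0]
tcp_rot: [-3.142, -0.0, 2.512]
ft_force: [0.8, -0.3, -2.7]
opening: 0.164
grip_force: 30.0
```

Request:
move_arm([
  [[0.1, 4, 0], [0, 0, 0], 0],
  [[0.1, 4, 0], [0, 0, 0], 0],
  [[0.1, 4, 0], [0, 0, 0], 0],
  [[0.1, 4, 0], [0, 0, 0], 0],
  [[0.1, 3, 0], [0, 0, 0], 0],
  [[0, 0.2, 0], [0, 0, 0], 0],
  [[0, 0, 0], [0, 0, 0], 0],
  [[0, 0, 0], [0, 0, 0], 0],
  [[0, 0, 0], [0, 0, 0], 0],
])

```text
t: 5.7
eef_pos: [600.4, 149.2, 96.7]
tcp_rot: [-3.141, -0.0, 2.511]
ft_force: [0.3, -0.5, -2.4]
opening: 0.164
grip_force: 30.0
```

Run:
```python
from h import *
t=read_camera("top");s=read_camera("scene")
def c(im,x,y,w,h,k):return cv2.resize(im[y:y+h,x:x+w],None,fx=k,fy=k,interpolation=cv2.INTER_CUBIC)
cv2.imwrite("pics/t1.png",t);cv2.imwrite("pics/s1.png",s)
cv2.imwrite("pics/air.png",np.hstack([c(t,180,145,100,130,4),c(s,270,145,100,130,4)]))
print(state())
```

```text
{'t': 5.8, 'joints': array([ 1.37093230e-01,  6.15492899e-01,  1.68891696e+00, -5.18485859e-06,
        8.37148150e-01, -8.03041242e-01]), 'qvel': array([ 3.17860590e-03, -6.67865186e-04, -2.03163780e-03, -8.19812878e-04,
        6.64407594e-05,  1.17831392e-03]), 'tau': array([ 1.44945667e-01, -6.56298852e+01, -2.13720167e+01,  4.33737296e-02,
        6.60726009e-02, -5.73228797e-03]), 'eef_pos': array([600.44281547, 149.35936375,  96.74844451]), 'tcp_rot': array([3.14157137e+00, 2.75980131e-05, 2.51093427e+00]), 'ft_force': array([-0.22677966, -0.33863204, -3.41484521]), 'moment': array([-0.01659959, -0.11188599,  0.00797808]), 'grip_force': 29.999617338180542, 'opening': 0.16506017086036542}
```

View pics/air.png

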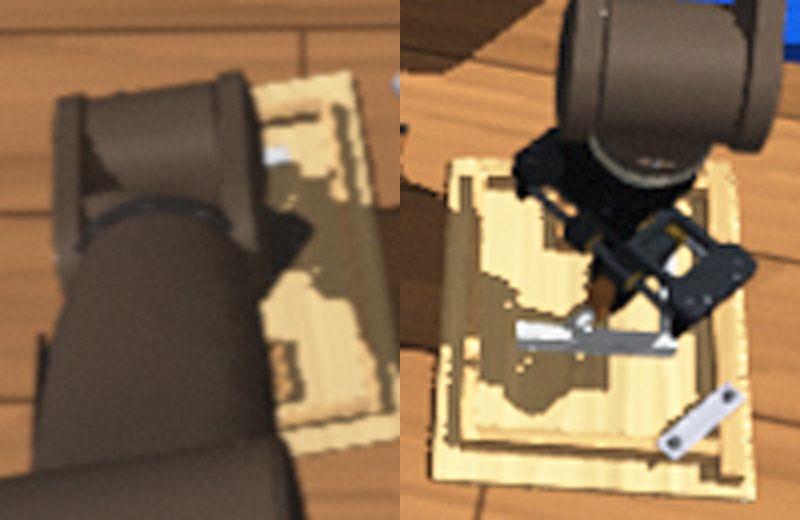

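The square hangs held and level-looking. Its outer face in the scene crop runs from about (516,350) to (672,356) along the bottom edge. I'll check the heel against the expected (640,204).

Run:
```python
from h import *
s=cv2.imread("pics/s1.png")
q=[(299-.4,232.6),(338,234)]
a=cast("scene",q,90);print(a,np.degrees(np.arctan2(*(a[1]-a[0])[::-1])),np.linalg.norm(a[1]-a[0]))
q=[(299-.4,225.5),(338,231)]
a=cast("scene",q,110);print(a)
# bottom edge of outer face, by columns
k=6;c=cv2.resize(s[215:245,290:350],None,fx=k,fy=k,interpolation=cv2.INTER_CUBIC);h=cv2.cvtColor(c,cv2.COLOR_BGR2HSV)
m=((h[...,1]<60)&(h[...,2]>70)).astype(np.uint8)
P=[]
for u in range(70,260,10):
    r=np.flatnonzero(m[:,u]); 
    if len(r):P.append(((u+.5)/k-.5+290,(r.max()+1)/k-.5+215))
w=cast("scene",P,90);d=np.polyfit(w[:,1],w[:,0],1);print(np.round(w[::3],1));print("angle of leg vs +y deg",np.degrees(np.arctan(-d[0])))
```

```text
[[659.60425375  83.39170242]
 [637.62577191 200.75573175]] 100.60679224405814 119.4042254080116
[[646.87606436  79.64008885]
 [639.18455401 197.82580571]]
[[656.3  91. ]
 [654.1 106. ]
 [651.8 121. ]
 [649.  135.9]
 [646.7 150.8]
 [642.7 165.6]
 [640.5 180.5]]
angle of leg vs +y deg 10.355569602434489
```

Request:
move_arm([
  [[0, 0, -2], [0, 0, 0], 0],
  [[0, 0, -2], [0, 0, 0], 0],
  [[0, 0, -1.5], [0, 0, 0], 0],
  [[0, 0, -1], [0, 0, 0], 0],
  [[0, 0, -0.6], [0, 0, 0], 0],
  [[0, 0, -0.3], [0, 0, 0], 0],
  [[0, 0, 0], [0, 0, 0], 0],
  [[0, 0, 0], [0, 0, 0], 0],
])

```text
t: 6.6
eef_pos: [600.6, 150.4, 23.2]
tcp_rot: [3.141, 0.001, 2.512]
ft_force: [0.4, -0.1, -2.2]
opening: 0.165
grip_force: 30.0
```

Request:
move_arm([
  [[0, 0, -0.1], [0, 0, 0], 0],
  [[0, 0, -0.1], [0, 0, 0], 0],
  [[0, 0, -0.1], [0, 0, 0], 0],
  [[0, 0, 0], [0, 0, 0], 0],
  [[0, 0, 0], [0, 0, 0], 0],
])

```text
t: 7.1
eef_pos: [600.3, 150.4, 19.7]
tcp_rot: [3.142, 0.0, 2.512]
ft_force: [-0.3, -0.0, -3.1]
opening: 0.166
grip_force: 30.0
```

Request:
move_arm([
  [[0, 0, -0.1], [0, 0, 0], 0],
  [[0, 0, 0], [0, 0, 0], 0],
  [[0, 0, 0], [0, 0, 0], 0],
])

```text
t: 7.4
eef_pos: [600.6, 150.4, 19.0]
tcp_rot: [3.141, 0.0, 2.512]
ft_force: [-0.3, -0.3, 2.9]
opening: 0.166
grip_force: 30.0
```

Request:
move_arm([
  [[0, 0, -0.1], [0, 0, 0], 0],
  [[0, 0, 0], [0, 0, 0], 0],
  [[0, 0, 0], [0, 0, 0], 0],
])

```text
t: 7.7
eef_pos: [600.8, 150.4, 19.0]
tcp_rot: [3.14, 0.001, 2.512]
ft_force: [-2.5, 0.2, 13.9]
opening: 0.168
grip_force: 30.0
```

Request:
move_arm([
  [[0.3, 0.4, 0.05], [0, 0, 0], 0],
  [[0.3, 0.4, 0], [0, 0, 0], 0],
  [[0.3, 0.4, 0], [0, 0, 0], 0],
  [[0.3, 0.4, 0], [0, 0, 0], 0],
  [[0.3, 0.4, 0], [0, 0, 0], 0],
  [[0.3, 0.4, 0], [0, 0, 0], 0],
  [[0.3, 0.4, 0], [0, 0, 0], 0],
  [[0.3, 0.4, 0], [0, 0, 0], 0],
  [[0, 0, 0], [0, 0, 0], 0],
  [[0, 0, 0], [0, 0, 0], 0],
])

```text
t: 8.7
eef_pos: [625.3, 182.9, 19.0]
tcp_rot: [3.14, 0.001, 2.512]
ft_force: [1.0, 1.2, 7.7]
opening: 0.166
grip_force: 30.0
```

Run:
```python
from h import *
s=read_camera("scene");cv2.imwrite("pics/s2.png",s)
cv2.imwrite("pics/sl.png",cv2.resize(s[195:275,275:375],None,fx=7,fy=7,interpolation=cv2.INTER_CUBIC))
q=state();print(q["eef_pos"],q["ft_force"],q["moment"])
```

```text
[625.23785241 182.86652133  19.02135571] [1.43657263 2.15844416 7.24378014] [ 0.36258436 -0.04778994  0.0049129 ]
```

View pics/sl.png

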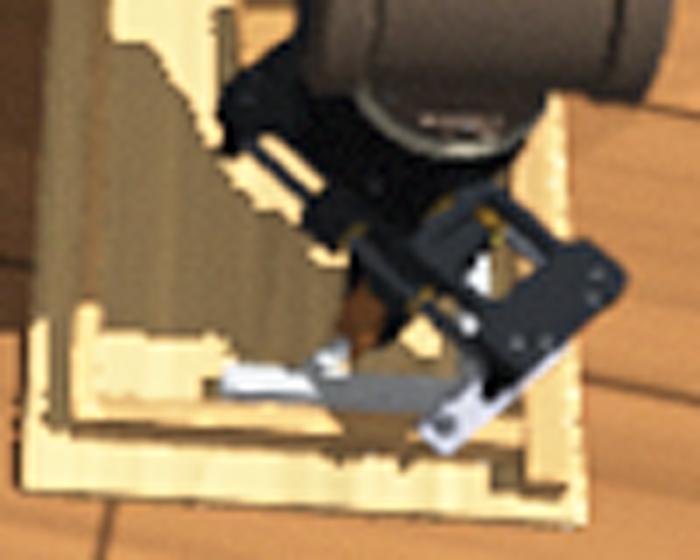

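The square is flat with its legs passing under the strap, and the end bar gap is about 10 mm. I'm advancing gently and watching the force.

Request:
move_arm([
  [[0.1, 0.15, 0], [0, 0, 0], 0],
  [[0.1, 0.15, 0], [0, 0, 0], 0],
  [[0.1, 0.15, 0], [0, 0, 0], 0],
  [[0.1, 0.15, 0], [0, 0, 0], 0],
  [[0.1, 0.15, 0], [0, 0, 0], 0],
  [[0, 0, 0], [0, 0, 0], 0],
  [[0, 0, 0], [0, 0, 0], 0],
])

```text
t: 9.45
eef_pos: [630.0, 190.1, 19.0]
tcp_rot: [3.14, 0.001, 2.512]
ft_force: [0.2, 0.6, 6.9]
opening: 0.167
grip_force: 30.0
```

Request:
move_arm([
  [[0.1, 0.1, 0], [0, 0, 0], 0],
  [[0.05, 0.1, 0], [0, 0, 0], 0],
  [[0, 0, 0], [0, 0, 0], 0],
  [[0, 0, 0], [0, 0, 0], 0],
])

```text
t: 9.85
eef_pos: [631.4, 192.0, 19.0]
tcp_rot: [3.14, 0.001, 2.512]
ft_force: [-0.5, -0.5, 6.7]
opening: 0.166
grip_force: 30.0
```

Request:
move_arm([
  [[0.1, 0.1, 0], [0, 0, 0], 0],
  [[0, 0, 0], [0, 0, 0], 0],
  [[0, 0, 0], [0, 0, 0], 0],
])

```text
t: 10.15
eef_pos: [632.4, 193.0, 19.0]
tcp_rot: [3.141, 0.001, 2.512]
ft_force: [-0.7, -0.6, 7.4]
opening: 0.169
grip_force: 30.0
```

Request:
move_arm([
  [[0.05, 0.1, 0], [0, 0, 0], 0],
  [[0, 0, 0], [0, 0, 0], 0],
  [[0, 0, 0], [0, 0, 0], 0],
])

```text
t: 10.45
eef_pos: [632.9, 193.9, 19.0]
tcp_rot: [3.14, 0.001, 2.512]
ft_force: [0.1, -2.0, 7.0]
opening: 0.164
grip_force: 30.0
```

Request:
move_arm([
  [[0.05, 0.1, 0], [0, 0, 0], 0],
  [[0, 0, 0], [0, 0, 0], 0],
  [[0, 0, 0], [0, 0, 0], 0],
])

```text
t: 10.75
eef_pos: [632.9, 194.6, 19.0]
tcp_rot: [-3.142, 0.0, 2.512]
ft_force: [-4.1, -3.5, 9.8]
opening: 0.17
grip_force: 30.0
```

Request:
move_arm([
  [[0, 0.1, 0], [0, 0, 0], 0],
  [[0, 0, 0], [0, 0, 0], 0],
  [[0, 0, 0], [0, 0, 0], 0],
])

```text
t: 11.05
eef_pos: [632.7, 195.6, 19.0]
tcp_rot: [-3.141, 0.0, 2.512]
ft_force: [-6.1, -3.0, 10.4]
opening: 0.165
grip_force: 30.0
```

Request:
move_arm([
  [[0, 0.1, 0], [0, 0, 0], 0],
  [[0, 0, 0], [0, 0, 0], 0],
  [[0, 0, 0], [0, 0, 0], 0],
])

```text
t: 11.35
eef_pos: [632.5, 196.5, 19.0]
tcp_rot: [-3.141, -0.0, 2.512]
ft_force: [-6.3, -3.1, 9.9]
opening: 0.163
grip_force: 30.0
```

Run:
```python
from h import *
for i in range(3):
    read_camera("scene");q=state();print(q["eef_pos"],q["ft_force"],q["moment"],q["tcp_rot"])
```

```text
[632.54971682 196.51672193  19.02190959] [-5.78486141 -3.65233793  9.91263699] [-0.5800439   0.62249527  0.00476825] [-3.14103211e+00 -4.63946582e-05  2.51246667e+00]
[632.54562737 196.5166529   18.99531469] [-5.24113651 -4.48915653 11.56037085] [-0.49278486  0.64814329  0.02498418] [-3.14101287e+00 -5.87863984e-05  2.51246480e+00]
[632.55796909 196.48734644  18.99634946] [-4.91312141 -4.45689469 11.38785971] [-0.61285079  0.55674419  0.07460848] [-3.14100497e+00 -4.24351269e-05  2.51246241e+00]
```

Request:
move_arm([
  [[0, 0.1, 0], [0, 0, 0], 0],
  [[0, 0, 0], [0, 0, 0], 0],
  [[0, 0, 0], [0, 0, 0], 0],
])

```text
t: 11.8
eef_pos: [632.5, 196.9, 19.0]
tcp_rot: [-3.14, 0.0, 2.512]
ft_force: [-6.4, -8.7, 12.1]
opening: 0.168
grip_force: 30.0
```

Request:
move_arm([
  [[0, 0.1, 0], [0, 0, 0], 0],
  [[0, 0, 0], [0, 0, 0], 0],
  [[0, 0, 0], [0, 0, 0], 0],
])

```text
t: 12.1
eef_pos: [632.5, 196.9, 19.0]
tcp_rot: [-3.139, 0.0, 2.512]
ft_force: [-6.9, -15.1, 12.1]
opening: 0.169
grip_force: 30.0
```

Request:
move_arm([
  [[0, 0.1, 0], [0, 0, 0], 0],
  [[0, 0, 0], [0, 0, 0], 0],
  [[0, 0, 0], [0, 0, 0], 0],
])

```text
t: 12.4
eef_pos: [632.4, 196.9, 19.0]
tcp_rot: [-3.138, 0.001, 2.512]
ft_force: [-6.8, -21.5, 13.0]
opening: 0.167
grip_force: 30.0
```

Request:
move_arm([
  [[0.1, 0, 0], [0, 0, 0], 0],
  [[0, 0, 0], [0, 0, 0], 0],
  [[0, 0, 0], [0, 0, 0], 0],
])

```text
t: 12.7
eef_pos: [632.4, 196.9, 19.0]
tcp_rot: [-3.136, -0.001, 2.512]
ft_force: [-11.6, -21.5, 17.2]
opening: 0.167
grip_force: 30.0
```

Run:
```python
from h import *
for i in range(3):
    s=read_camera("scene");q=state();print(q["eef_pos"],q["ft_force"],q["moment"],q["tcp_rot"])
cv2.imwrite("pics/s3.png",s)
cv2.imwrite("pics/sl3.png",cv2.resize(s[195:275,275:375],None,fx=7,fy=7,interpolation=cv2.INTER_CUBIC))
```

```text
[632.39225927 196.886916    18.96405019] [-11.10002075 -21.66879409  16.62320817] [-3.18467934  1.49134225  0.03616132] [-3.13637660e+00 -1.08238952e-03  2.51231710e+00]
[632.41123231 196.8944436   18.97989302] [-11.90544758 -21.8853395   17.06337939] [-3.17255723  1.40512228 -0.01672052] [-3.13641810e+00 -1.06335793e-03  2.51235150e+00]
[632.43923368 196.90303206  18.98018145] [-11.65112767 -22.18796225  17.67441566] [-3.22437668  1.45634408  0.03132001] [-3.13647566e+00 -1.03980280e-03  2.51234408e+00]
```

View pics/sl3.png

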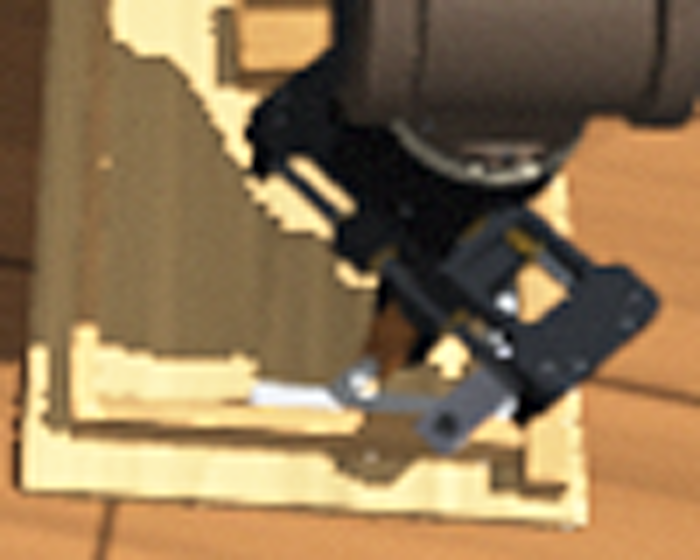

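The outer leg lies along the end bar with the strap over the heel. I'll probe squareness with a small yaw in each direction.

Request:
move_arm([
  [[0, 0, 0], [0, 0, 0.5], 0],
  [[0, 0, 0], [0, 0, 0], 0],
  [[0, 0, 0], [0, 0, 0], 0],
])

```text
t: 13.15
eef_pos: [632.4, 196.9, 19.0]
tcp_rot: [-3.137, -0.001, 2.52]
ft_force: [-12.2, -21.6, 16.7]
opening: 0.165
grip_force: 30.1
```

```bash
python3 -c "
from cell import *
q=state();print(q['eef_pos'],q['ft_force'],q['moment'],q['tcp_rot'])"
```

```text
[632.4134503  196.90166006  18.95727199] [-12.1955367  -21.56910288  16.67303583] [-3.30162219  1.46900372 -0.4132529 ] [-3.13658228e+00 -1.26478024e-03  2.52019739e+00]
```

Request:
move_arm([
  [[0, 0, 0], [0, 0, -1.0], 0],
  [[0, 0, 0], [0, 0, 0], 0],
  [[0, 0, 0], [0, 0, 0], 0],
])

```text
t: 13.45
eef_pos: [632.4, 196.8, 19.0]
tcp_rot: [-3.136, -0.001, 2.504]
ft_force: [-11.3, -21.7, 16.2]
opening: 0.165
grip_force: 30.1
```

```bash
python3 -c "
from cell import *
q=state();print(q['eef_pos'],q['ft_force'],q['moment'],q['tcp_rot'])"
```

```text
[632.44157044 196.84526237  18.95435572] [-11.28758529 -21.738928    16.2357346 ] [-3.20412195  1.52003093  0.43885281] [-3.13621487e+00 -8.20993383e-04  2.50438364e+00]
```

The moment is symmetric about the middle yaw, so the square is flush. I'm returning there, removing the slight lean and evening out the push.

Request:
move_arm([
  [[0, -0.05, 0], [0.25, -0.2, 0.5], 0],
  [[0, 0, 0], [0, 0, 0], 0],
  [[0, 0, 0], [0, 0, 0], 0],
  [[0, 0, 0], [0, 0, 0], 0],
])

```text
t: 13.85
eef_pos: [632.5, 196.9, 18.9]
tcp_rot: [3.141, -0.001, 2.513]
ft_force: [-9.5, -16.7, 16.7]
opening: 0.167
grip_force: 30.0
```

```bash
python3 -c "
from cell import *
q=state();print(q['eef_pos'],q['ft_force'],q['moment'],q['tcp_rot'])"
```

```text
[632.49475948 196.93417375  18.93745666] [ -9.46330504 -16.67991328  16.65409707] [-3.2366722   1.61150059  0.01446328] [ 3.14075488e+00 -8.17592574e-04  2.51271939e+00]
```

```bash
python3 -c "
from cell import *
print(env.job_done())"
```

```text
the job is handed in; nothing more can be done
None
```

I handed the job in at about 14 s with the square flat under the strap and held into the corner. It was pressing with about 12 N on the end bar and 15 N on the top bar, and small yaw tests showed it flush; the verdict wasn't shown.

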